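# Start the break-room food warmer, key by key

## Task

Switch on the food warmer by pressing its coloured keys with a fingertip, one after the other: first the green power key, then the blue fan key, then the yellow heat key. Press each gently, straight down until it is fully in; it stays down. Leave the red stop key up, do not disturb the pot, mug, spray bottle or jar, and finish with the hand clear of everything.

Things in the scene. Friction and masses are not known exactly. Their poses are not given: they have to be found in the camera images.
- warmer: Steel food warmer, fixed, 330 (x) by 360 (y) mm, case top 74 mm above the counter. Origin: centre of its footprint at counter height; x points away from the key side. Four round keys stand in a row at x = -112 mm, y = -97.5, -32.5, 32.5, 97.5 mm; which colour is where varies. Pot and mug stand on its black deck (x -42 to 152 mm), 80 mm above the counter.
- green_key_base: Fixed black round collar of the green key, 42 mm across and 8 mm high, standing on the key strip; origin at the centre of its underside, 75 mm above the counter, z up. It carries the green cap.
- green_key_top (a point): Centre of the top face of the green key cap (the main power key): a flat round green cap 30 mm across. When up, its top is 99 mm above the counter and 16 mm above the collar; it moves down with the cap.
- green_key (a joint): How far the green key is pressed straight down (m): 0 up, 0.008 fully down. It slides against about 2.5 N of friction, has no spring and stays where it is left. The cap sits on it on a cushion spring (1.8 N per mm, gives up to 6 mm, comes back up when let go), so after the key is fully down the force still rises softly.
- blue_key_base: Fixed black round collar of the blue key, 42 mm across and 8 mm high, standing on the key strip; origin at the centre of its underside, 75 mm above the counter, z up. It carries the blue cap.
- blue_key_top (a point): Centre of the top face of the blue key cap (the fan key): a flat round blue cap 30 mm across. When up, its top is 99 mm above the counter and 16 mm above the collar; it moves down with the cap.
- blue_key (a joint): How far the blue key is pressed straight down (m): 0 up, 0.008 fully down. It slides against about 2.5 N of friction, has no spring and stays where it is left. The cap sits on it on a cushion spring (1.8 N per mm, gives up to 6 mm, comes back up when let go), so after the key is fully down the force still rises softly.
- yellow_key_base: Fixed black round collar of the yellow key, 42 mm across and 8 mm high, standing on the key strip; origin at the centre of its underside, 75 mm above the counter, z up. It carries the yellow cap.
- yellow_key_top (a point): Centre of the top face of the yellow key cap (the heat key): a flat round yellow cap 30 mm across. When up, its top is 99 mm above the counter and 16 mm above the collar; it moves down with the cap.
- yellow_key (a joint): How far the yellow key is pressed straight down (m): 0 up, 0.008 fully down. It slides against about 2.5 N of friction, has no spring and stays where it is left. The cap sits on it on a cushion spring (1.8 N per mm, gives up to 6 mm, comes back up when let go), so after the key is fully down the force still rises softly.
- red_key_base: Fixed black round collar of the red key, 42 mm across and 8 mm high, standing on the key strip; origin at the centre of its underside, 75 mm above the counter, z up. It carries the red cap.
- red_key_top (a point): Centre of the top face of the red key cap (the stop key, to be left up): a flat round red cap 30 mm across. When up, its top is 99 mm above the counter and 16 mm above the collar; it moves down with the cap.
- red_key (a joint): How far the red key is pressed straight down (m): 0 up, 0.008 fully down. It slides against about 2.5 N of friction, has no spring and stays where it is left. The cap sits on it on a cushion spring (1.8 N per mm, gives up to 6 mm, comes back up when let go), so after the key is fully down the force still rises softly.
- pot: Bystander: loose red lidded pot on the warming deck, 136 mm across (172 mm over its two side handles), 84 mm high over its lid knob, 0.9 kg. Origin at the centre of its underside.
- mug: Bystander: loose white mug on the warming deck, 80 mm across, 85 mm high, with one side handle. Origin at the centre of its underside.
- spray: Bystander: loose white spray bottle with a blue trigger head, standing on the counter beside the warmer, 72 mm across, 207 mm high. Origin at the centre of its underside.
- jar: Bystander: loose amber jar with a steel cap, standing on the counter at the other side of the warmer, 72 mm across, 110 mm high. Origin at the centre of its underside.

How it is judged:
On the way, in this order (a step that is already met when the one before it is completed fails the run):
1. the green key is pressed fully down (value of joint green_key above 0.006 m), for 0.1 s.
2. the blue key is pressed fully down (value of joint blue_key above 0.006 m), for 0.1 s.
3. the yellow key is pressed fully down (value of joint yellow_key above 0.006 m), for 0.1 s.
At the end, for the whole second after the job is handed in: The green, blue and yellow keys are each down by more than 6 of their 8 mm, the red key by less than 2 mm; pot, mug, spray bottle and jar stand upright within 20 mm of where they began (value of joint each of green_key, blue_key, yellow_key above 0.006 m and value of joint red_key below 0.002 m and distance of each of pot, mug, spray, jar from where it was at the start of the episode below 0.02 m and angle between each of pot, mug, spray, jar's own z axis and vertical below 0.15 rad); the robot touches nothing.
It fails at once if the blue key is pressed (more than 3 mm) before the green one is fully down (value of joint blue_key above 0.003 m and value of joint green_key below 0.006 m).
It fails at once if the yellow key is pressed (more than 3 mm) before the blue one is fully down (value of joint yellow_key above 0.003 m and value of joint blue_key below 0.006 m).
It fails at once if the red key is pressed (more than 2 mm) (value of joint red_key above 0.002 m).
It fails at once if a key or the warmer is struck or pressed with more than 20 N (contact force between any of the fingers, the arm and green_key_base above 20 N or contact force between any of the fingers, the arm and blue_key_base above 20 N or contact force between any of the fingers, the arm and yellow_key_base above 20 N or contact force between any of the fingers, the arm and red_key_base above 20 N or contact force between any of the fingers, the arm and warmer above 20 N).
It fails at once if the pot, mug, spray bottle or jar is moved more than 20 mm, lifted or tipped (distance of any of pot, mug, spray, jar from where it was at the start of the episode above 0.02 m or angle between any of pot, mug, spray, jar's own z axis and vertical above 0.15 rad).
It also fails if it takes over 48 s, if anything falls off the work surface, if the arm or the gripper's body presses on something with over 40 N, if the wrist force passes 120 N, or if a joint passes its speed limit or range.

## Robot

A 6-joint arm with a two-finger parallel gripper is mounted at the origin on the work surface. World frame = base frame: x ahead of the robot, y to its left, z up, the work surface at z = 0. Lengths are in m, angles in rad, forces in N, time in s.
With the tool pointing down it reaches from about 0.3 to 0.775 m from the base axis. Payload 14.6 kg.
Tool frame: the origin (TCP) lies midway between the tips of the shut fingers; the grasp point (between the pads) lies 19 mm behind it; z points along the fingers, y is the direction in which the jaws open and shut (so a half turn about z gives the same grasp; the last joint's range is limited). The gripper opens to 94 mm and grips with 3 to 60 N. Pads are 16 mm wide; open, the fingers measure 119 mm over their backs; the gripper's body (75 mm by 177 mm) begins 78 mm behind the grasp point.
Start: joints at [-1.32, 0.3, 1.521, -0, 1.321, -0.067], TCP at [0.172, -0.522, 0.205] pointing down, gripper open.
Joint ranges: [-3.03, 3.03], [-0.79, 2.21], [0.23, 2.52], [-1.04, 4.18], [0, 3.07], [-2.55, 2.55]. Speed limits (rad/s): [2.22, 2.22, 2.57, 3.14, 3.14, 3.14].

## Interface

Orientations are given as a unit quaternion [x, y, z, w].
In Python, from workcell import bot, snapshot, camera_model, job gives the robot as it stands. The module is installed in compiled form; this text tells all that it offers.
- The arm moves only by the tool arm_command, never from a script. Its argument "rows" is a list that holds one entry, the list of rows, each a list of 7 numbers: the shift along the tool's x, y, z in m, then the turn, a rotation vector about the tool's x, y, z in rad, then the finger opening in m, from 0 to 0.094. A call has 1 to 20 rows; each row is the pose to reach, as a shift and turn from the pose commanded when the call began, along the tool's axes at that moment; what a row does not reach only later rows make up. A row lasts 1/12 s, in which the tool goes at most 41.7 mm and 7.16 degrees, less where a joint would pass 70% of its speed; a pose out of reach is approached as far as the arm can. A call with a gripper value outside its range is refused whole. The fingers move at their own pace and stop on an object; "newtons" is the grip in N (left out, the last holds). Time passes only in rows, so rows that repeat a pose let the fingers close. It gives the time, the measured TCP pose, the force and the opening at its end, in the units of the state.
- bot.read_state(): the state, without advancing time (a new reading comes with each control period).
- snapshot(name): name is "side" or "top" or "wrist"; returns (picture, depth): 420x560x3 uint8, red, green, blue; 420x560 float32, m along the optical axis (not along the pixel's ray), 0 where there is no reading.
- camera_model(name): a dict with "mtx" (3x3 intrinsics, pixels), "dist" ([k1, k2, p1, p2, k3] as OpenCV has them; the pictures are not rectified), "position" and "orientation" of the camera in the world. Camera axes: x right, y down, z forward; pixel columns grow to the right and rows downward; lengths in m; the calibration is good to about 2 mm. A picture is of the moment at which its call begins: read the wrist's pose just before it. camera_model takes no time and is no camera call; for the wrist camera it gives the pose at the moment of the call.
- job.close_job(): hands the job in, once; it reports no verdict.
The state is a dict: "time": time; "joints": joint angles; "joint_vel": joint speeds; "effort": joint torques, N m; "tool_pos": TCP position; "ee_rot": TCP orientation; "force": force on the tool from outside, world axes, zero at the start; "moment": the same for the moment, N m; "finger_gap": finger opening in m.
Only numpy, scipy, OpenCV 4.12 (cv2) and the standard library are available. Lean on these libraries where they do the work, as an engineer would, in place of code of your own. Each camera call takes 0.05 s, during which the arm holds its last target. There are 200 camera calls.

## Working session

There is one attempt and no reset: what is moved stays moved. The work goes in short steps, Python scripts to look and compute and a tool call to move; the robot and the scene stay as the last step left them, time stands still between calls to the robot, and variables do not carry over. Pictures are saved under pics/ and viewed, about 8 in all and at most 12, crops included, and the job is handed in when it is done.

Besides the shell and the picture viewer there is one more tool, called after "Request:" as a command line: name --argument value ..., lists and objects as JSON in quotes. arm_command: Moves the arm, as the interface text tells. Its arguments: {"type":"object","properties":{"rows":{"type":"array","items":{"type":"array","items":{"type":"array","items":{"type":"number"}}}},"newtons":{"type":"number"}},"required":["rows"]}

```bash
mkdir -p pics
cat > h.py <<'E'
import numpy as np, cv2
from scipy.spatial.transform import Rotation as R
from workcell import bot, snapshot, camera_model, job
def ray(c,uv):
    p=cv2.undistortPoints(np.array([[uv]],float),np.array(c["mtx"]),np.array(c["dist"]))[0,0]
    return np.array(c["position"]),R.from_quat(c["orientation"]).apply([*p,1.])
def onplane(c,uv,z):
    o,d=ray(c,uv); return o+d*(z-o[2])/d[2]
E
python3 - <<'E'
from h import *
for n in("top","side"):
    p,d=snapshot(n); cv2.imwrite(f"pics/{n}1.png",p[:,:,::-1]); np.savez(f"{n}1.npz",p=p,d=d)
    c=camera_model(n); print(n,np.round(c["position"],3),np.round(c["orientation"],3))
s=bot.read_state();print(s)
E
```

```text
top [0.445 0.036 0.98 ] [ 0.745 -0.66   0.068 -0.073]
side [0.504 0.604 0.708] [-0.11   0.923 -0.365  0.05 ]
{'time': 0.1, 'joints': array([-1.31958855e+00,  3.00425330e-01,  1.52151993e+00,  2.11150062e-05,
        1.32069777e+00, -6.65970517e-02]), 'joint_vel': array([ 0.00022635, -0.00132576, -0.00196075,  0.0008307 , -0.00101516,
        0.00015914]), 'effort': array([ 1.09016978e-04, -5.32638967e+01, -3.53280830e+01,  7.09385192e-02,
        2.35338346e-02, -6.19547677e-05]), 'tool_pos': array([ 0.17181044, -0.52222784,  0.2049373 ]), 'ee_rot': array([ 9.87401832e-01,  1.58231939e-01, -3.82246392e-05, -5.23893917e-04]), 'force': array([ 0.46680146, -0.58828423,  0.5056794 ]), 'moment': array([-0.01517922, -0.01565921, -0.01463285]), 'finger_gap': 0.09396050462200844}
```

View pics/top1.png

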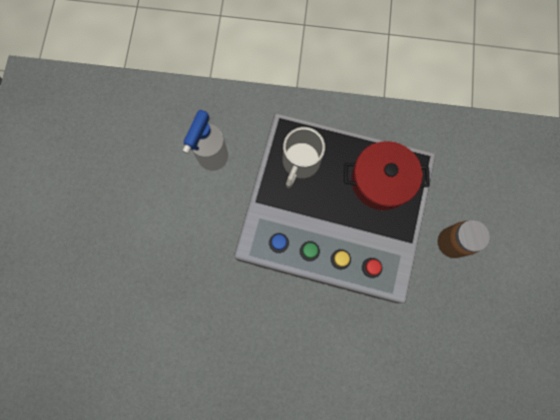

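View pics/side1.png

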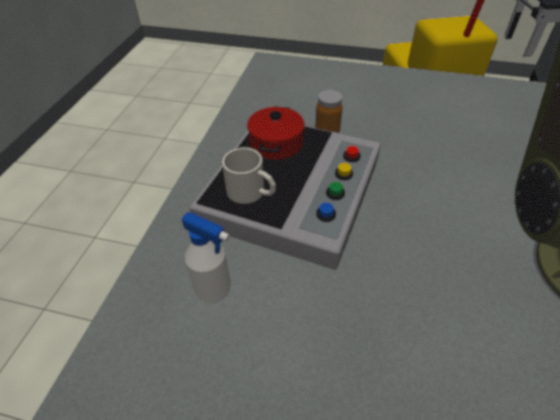

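Top view: keys blue (279,242), green (310,250), yellow (342,259), red (373,267); mug (303,150), pot (388,175), spray bottle (205,138), jar (465,238). The side view shows the same order (blue 327,211; green 335,190; yellow 344,171; red 352,153), with nothing standing over the keys. Next I measure the keys in both views.

Run:
```python
from h import *
T={"blue":((279,242),(327,211),(105,130)),"green":((310,250),(335,190),(45,85)),"yellow":((342,259),(344,171),(18,35)),"red":((373,267),(352,153),(172,190))}
P={}
for k,(a,b,h) in T.items():
  for n,s in(("top",a),("side",b)):
    im=np.load(n+"1.npz")["p"]; hsv=cv2.cvtColor(im,cv2.COLOR_RGB2HSV).astype(int)
    H=hsv[...,0]; H=np.where((k=="red")&(H<10),H+180,H)
    m=(H>=h[0])&(H<=h[1])&(hsv[...,1]>110)&(hsv[...,2]>60)
    box=np.zeros(m.shape,bool); box[s[1]-13:s[1]+14,s[0]-13:s[0]+14]=1
    v,u=np.nonzero(m&box); uv=(u.mean(),v.mean())
    p=onplane(camera_model(n),uv,.097 if n=="top" else .095); P[k,n]=p; print(k,n,len(u),np.round(uv,1),np.round(p,4))
K=list(T)
M=np.array([(P[k,"top"]+P[k,"side"])[:2]/2 for k in K])
for nm,X in(("top",np.array([P[k,"top"][:2] for k in K])),("side",np.array([P[k,"side"][:2] for k in K])),("mean",M)):
  t=np.array([97.5,32.5,-32.5,-97.5])/1e3; c=X.mean(0); yv=(t[:,None]*(X-c)).sum(0)/(t**2).sum()
  print(nm,"scale",np.linalg.norm(yv),"ydir deg",np.degrees(np.arctan2(yv[1],yv[0])));yv/=np.linalg.norm(yv)
  for k,q in zip(K,t): print("  ",k,np.round(c+q*yv,4))
s=bot.read_state();r=R.from_quat(s["ee_rot"]); print(r.as_matrix().round(3))
for k,q in zip(K,t): print(k,"shift",r.inv().apply(np.r_[c+q*yv,.13]-s["tool_pos"]).round(4))
```

```text
blue top 187 [278.6 241.5] [0.5595 0.0412 0.097 ]
blue side 175 [326.  209.2] [0.5612 0.0428 0.095 ]
green top 151 [310.1 249.6] [ 0.5508 -0.0231  0.097 ]
green side 119 [335.6 187.1] [ 0.5522 -0.024   0.095 ]
yellow top 202 [341.6 258.3] [ 0.5411 -0.0871  0.097 ]
yellow side 156 [344.2 169. ] [ 0.5424 -0.0849  0.095 ]
red top 206 [373.3 266.7] [ 0.5321 -0.1512  0.097 ]
red side 137 [351.9 151.5] [ 0.5337 -0.1485  0.095 ]
top scale 0.9965878155027836 ydir deg 81.83744171649369
   blue [0.5597 0.0415]
   green [ 0.5505 -0.0229]
   yellow [ 0.5412 -0.0872]
   red [ 0.532  -0.1515]
side scale 0.9866555642610937 ydir deg 81.73825904893322
   blue [0.5614 0.0428]
   green [ 0.552  -0.0215]
   yellow [ 0.5427 -0.0858]
   red [ 0.5334 -0.1501]
mean scale 0.9916213184566964 ydir deg 81.78809874038576
   blue [0.5605 0.0422]
   green [ 0.5513 -0.0222]
   yellow [ 0.542  -0.0865]
   red [ 0.5327 -0.1508]
[[ 0.95   0.312 -0.   ]
 [ 0.312 -0.95   0.001]
 [ 0.    -0.001 -1.   ]]
blue shift [ 0.5456 -0.4146  0.0754]
green shift [ 0.5167 -0.3564  0.0754]
yellow shift [ 0.4878 -0.2982  0.0753]
red shift [ 0.4589 -0.2399  0.0752]
```

Both views agree to about 2 mm. I'll shut the fingers and travel high to above the green key.

Request:
arm_command --rows '[[[0.01,-0.007,0,0,0,0,0],[0.03,-0.021,0,0,0,0,0],[0.055,-0.038,0,0,0,0,0],[0.085,-0.059,0,0,0,0,0],[0.115,-0.079,0,0,0,0,0],[0.145,-0.1,0,0,0,0,0],[0.175,-0.121,0,0,0,0,0],[0.205,-0.141,0,0,0,0,0],[0.235,-0.162,0,0,0,0,0],[0.265,-0.183,0,0,0,0,0],[0.295,-0.203,0,0,0,0,0],[0.325,-0.224,0,0,0,0,0],[0.355,-0.245,0,0,0,0,0],[0.385,-0.265,0,0,0,0,0],[0.415,-0.286,0,0,0,0,0],[0.445,-0.307,0,0,0,0,0],[0.475,-0.328,0,0,0,0,0],[0.5,-0.345,0,0,0,0,0],[0.512,-0.353,0,0,0,0,0],[0.517,-0.356,0,0,0,0,0]]]' --newtons 10

```text
time: 1.77
tool_pos: [0.5521, -0.0207, 0.205]
ee_rot: [0.987, 0.159, -0.0, -0.0]
force: [-0.2, -0.8, 0.0]
finger_gap: 0.0003
```

Request:
arm_command --rows '[[[0,0,0.02,0,0,0,0],[0,0,0.04,0,0,0,0],[0,0,0.06,0,0,0,0],[0,0,0.075,0,0,0,0],[0,0,0.08,0,0,0,0],[0,0,0.08,0,0,0,0],[0,0,0.08,0,0,0,0]]]'

```text
time: 2.35
tool_pos: [0.5517, -0.0232, 0.1263]
ee_rot: [0.987, 0.158, 0.0, 0.0]
force: [-0.3, -0.5, 0.3]
finger_gap: 0.0008
```

Run:
```python
from h import *
s=bot.read_state();print(s["time"],s["tool_pos"],s["force"],s["finger_gap"]);r=R.from_quat(s["ee_rot"])
print(r.inv().apply(np.array([.5513,-.0222,.1])-s["tool_pos"]).round(4))
for n in("side","wrist"):
  p,_=snapshot(n)
  if n=="side": p=cv2.resize(p[100:310,180:460],(560,420))
  cv2.imwrite(f"pics/{n}2.png",p[:,:,::-1])
```

```text
2.35 [ 0.55173619 -0.02324632  0.12625469] [-0.26345994 -0.50378098  0.34555907] 0.0008442884817589417
[-0.0001 -0.0011  0.0263]
```

View pics/side2.png

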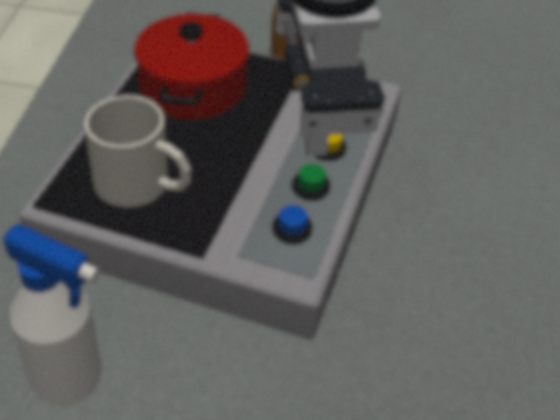

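View pics/wrist2.png

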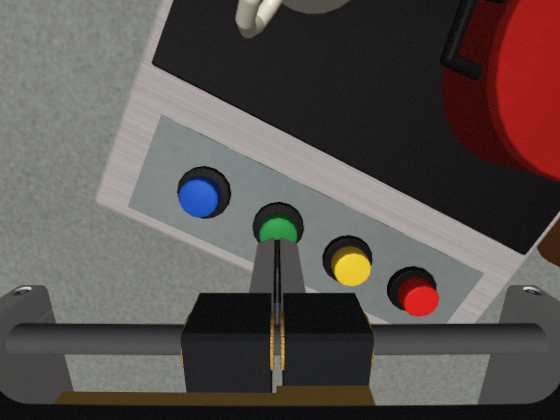

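The fingertip is centred over the green key in both views: tips at (278,240) in the wrist picture just above the green cap, and directly over it in the side crop. I'll press in small steps.

Request:
arm_command --rows '[[[0,0,0.01,0,0,0,0],[0,0,0.018,0,0,0,0],[0,0,0.022,0,0,0,0],[0,0,0.024,0,0,0,0],[0,0,0.026,0,0,0,0],[0,0,0.027,0,0,0,0],[0,0,0.028,0,0,0,0],[0,0,0.029,0,0,0,0],[0,0,0.03,0,0,0,0],[0,0,0.031,0,0,0,0],[0,0,0.032,0,0,0,0],[0,0,0.033,0,0,0,0],[0,0,0.034,0,0,0,0],[0,0,0.034,0,0,0,0],[0,0,0.034,0,0,0,0]]]'

```text
time: 3.7
tool_pos: [0.5518, -0.0227, 0.0914]
ee_rot: [0.987, 0.158, 0.0, -0.0]
force: [-1.4, -0.3, 1.8]
finger_gap: 0.0004
```

Request:
arm_command --rows '[[[0,0,0.001,0,0,0,0],[0,0,0.002,0,0,0,0],[0,0,0.003,0,0,0,0],[0,0,0.004,0,0,0,0],[0,0,0.004,0,0,0,0],[0,0,0.004,0,0,0,0],[0,0,0.004,0,0,0,0]]]'

```text
time: 4.28
tool_pos: [0.5519, -0.0227, 0.0879]
ee_rot: [0.987, 0.158, 0.0, 0.0]
force: [-2.5, 0.1, 8.2]
finger_gap: 0.0005
```

The force rose to 8 N, which fits a bottomed key. I'll lift, then move over blue.

Request:
arm_command --rows '[[[0,0,-0.003,0,0,0,0],[0,0,-0.01,0,0,0,0],[0,0,-0.025,0,0,0,0],[0,0,-0.037,0,0,0,0],[0.008,-0.016,-0.037,0,0,0,0],[0.018,-0.036,-0.037,0,0,0,0],[0.026,-0.053,-0.037,0,0,0,0],[0.029,-0.058,-0.037,0,0,0,0],[0.029,-0.058,-0.037,0,0,0,0],[0.029,-0.058,-0.037,0,0,0,0],[0.029,-0.058,-0.037,0,0,0,0]]]'

```text
time: 5.2
tool_pos: [0.5611, 0.0406, 0.1245]
ee_rot: [0.987, 0.158, -0.0, 0.0]
force: [0.6, -0.9, -0.3]
finger_gap: 0.0007
```

Run:
```python
from h import *
s=bot.read_state();print(s["time"],s["tool_pos"],s["force"])
p,d=snapshot("wrist"); cv2.imwrite("pics/wrist3.png",p[:,:,::-1]); np.savez("w3.npz",d=d)
c=camera_model("wrist"); v,u=np.mgrid[:420:2,:560:2]; v=v.ravel();u=u.ravel(); z=d[v,u]
q=cv2.undistortPoints(np.c_[u,v].astype(float)[:,None],np.array(c["mtx"]),np.array(c["dist"]))[:,0]
W=R.from_quat(c["orientation"]).apply(np.c_[q,np.ones(len(q))]*z[:,None])+c["position"]
for k,x in dict(blue=(.5605,.0422),green=(.5513,-.0222),yellow=(.542,-.0865),red=(.5327,-.1508)).items():
  m=(np.hypot(*(W[:,:2]-x).T)<.010)&(z>0); print(k,m.sum(),np.percentile(W[m,2],[25,50,75]).round(4) if m.any() else "")
```

```text
5.2 [0.56111295 0.04055964 0.12450327] [ 0.58356292 -0.90505736 -0.26450508]
blue 268 [0.0988 0.1631 0.1819]
green 111 [0.0897 0.0902 0.0907]
yellow 102 [0.0976 0.098  0.0984]
red 1 [0.097 0.097 0.097]
```

View pics/wrist3.png

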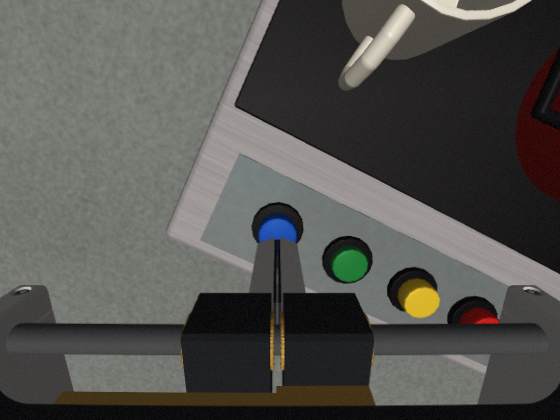

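The picture shows the green cap (348,262) sunk into its collar. By depth it is 8 mm lower than yellow, so it is fully down. The fingertip is over blue (278,235), so I press blue next.

Request:
arm_command --rows '[[[0,0,0.01,0,0,0,0],[0,0,0.018,0,0,0,0],[0,0,0.022,0,0,0,0],[0,0,0.024,0,0,0,0],[0,0,0.026,0,0,0,0],[0,0,0.027,0,0,0,0],[0,0,0.028,0,0,0,0],[0,0,0.029,0,0,0,0],[0,0,0.03,0,0,0,0],[0,0,0.031,0,0,0,0],[0,0,0.032,0,0,0,0],[0,0,0.033,0,0,0,0],[0,0,0.034,0,0,0,0],[0,0,0.035,0,0,0,0],[0,0,0.036,0,0,0,0],[0,0,0.037,0,0,0,0],[0,0,0.037,0,0,0,0],[0,0,0.037,0,0,0,0],[0,0,0.037,0,0,0,0]]]'

```text
time: 6.83
tool_pos: [0.5613, 0.0414, 0.0879]
ee_rot: [0.987, 0.158, 0.0, 0.0]
force: [-3.0, -0.6, 6.7]
finger_gap: 0.0005
```

Request:
arm_command --rows '[[[0,0,-0.003,0,0,0,0],[0,0,-0.01,0,0,0,0],[0,0,-0.025,0,0,0,0],[0,0,-0.037,0,0,0,0],[-0.008,0.016,-0.037,0,0,0,0],[-0.018,0.036,-0.037,0,0,0,0],[-0.029,0.058,-0.037,0,0,0,0],[-0.04,0.08,-0.037,0,0,0,0],[-0.05,0.1,-0.037,0,0,0,0],[-0.056,0.112,-0.037,0,0,0,0],[-0.058,0.116,-0.037,0,0,0,0],[-0.058,0.116,-0.037,0,0,0,0],[-0.058,0.116,-0.037,0,0,0,0],[-0.058,0.116,-0.037,0,0,0,0]]]'

```text
time: 8.0
tool_pos: [0.5425, -0.0859, 0.1245]
ee_rot: [0.987, 0.159, 0.0, -0.0]
force: [-0.1, 0.5, 0.1]
finger_gap: 0.0004
```

```bash
cat > chk.py <<'E'
from h import *
s=bot.read_state();print(s["time"],s["tool_pos"],s["force"])
p,d=snapshot("wrist"); cv2.imwrite("pics/wristc.png",p[:,:,::-1])
c=camera_model("wrist"); v,u=np.mgrid[:420:2,:560:2]; v=v.ravel();u=u.ravel(); z=d[v,u]
q=cv2.undistortPoints(np.c_[u,v].astype(float)[:,None],np.array(c["mtx"]),np.array(c["dist"]))[:,0]
W=R.from_quat(c["orientation"]).apply(np.c_[q,np.ones(len(q))]*z[:,None])+c["position"]
for k,x in dict(blue=(.5605,.0422),green=(.5513,-.0222),yellow=(.542,-.0865),red=(.5327,-.1508)).items():
  m=(np.hypot(*(W[:,:2]-x).T)<.010)&(z>0)&(W[:,2]<.11); print(k,m.sum(),np.percentile(W[m,2],[25,50,75]).round(4) if m.any() else "")
E
python3 chk.py
```

```text
8.0 [ 0.54249651 -0.08588333  0.12447525] [-0.12326905  0.50891504  0.06516664]
blue 149 [0.0899 0.0903 0.0906]
green 137 [0.0899 0.0903 0.0907]
yellow 76 [0.0979 0.0982 0.0988]
red 117 [0.0978 0.0982 0.0986]
```

Blue and green are down; yellow and red are up. I press yellow now.

Request:
arm_command --rows '[[[0,0,0.01,0,0,0,0],[0,0,0.018,0,0,0,0],[0,0,0.022,0,0,0,0],[0,0,0.024,0,0,0,0],[0,0,0.026,0,0,0,0],[0,0,0.027,0,0,0,0],[0,0,0.028,0,0,0,0],[0,0,0.029,0,0,0,0],[0,0,0.03,0,0,0,0],[0,0,0.031,0,0,0,0],[0,0,0.032,0,0,0,0],[0,0,0.033,0,0,0,0],[0,0,0.034,0,0,0,0],[0,0,0.035,0,0,0,0],[0,0,0.036,0,0,0,0],[0,0,0.037,0,0,0,0],[0,0,0.037,0,0,0,0],[0,0,0.037,0,0,0,0],[0,0,0.037,0,0,0,0]]]'

```text
time: 9.63
tool_pos: [0.5425, -0.0869, 0.0879]
ee_rot: [0.987, 0.158, 0.0, 0.0]
force: [-3.0, 1.9, 7.6]
finger_gap: 0.0003
```

Request:
arm_command --rows '[[[0,0,-0.003,0,0,0,0],[0,0,-0.01,0,0,0,0],[0,0,-0.025,0,0,0,0],[0,0,-0.05,0,0,0,0],[0,0,-0.075,0,0,0,0],[0,0,-0.1,0,0,0,0],[-0.01,0,-0.12,0,0,0,0],[-0.03,0,-0.13,0,0,0,0],[-0.05,0,-0.13,0,0,0,0],[-0.06,0,-0.13,0,0,0,0],[-0.06,0,-0.13,0,0,0,0],[-0.06,0,-0.13,0,0,0,0],[-0.06,0,-0.13,0,0,0,0]]]'

```text
time: 10.72
tool_pos: [0.4858, -0.1055, 0.2172]
ee_rot: [0.987, 0.158, -0.0, -0.0]
force: [-0.2, -0.6, 0.1]
finger_gap: 0.0007
```

```bash
python3 chk.py
python3 - <<'E'
from h import *
p,_=snapshot("top"); q=np.load("top1.npz")["p"]; cv2.imwrite("pics/top_end.png",np.hstack([q[80:320,160:520],p[80:320,160:520]])[:,:,::-1])
E
```

```text
10.7167 [ 0.48582633 -0.10549441  0.21715019] [-0.22756372 -0.64696413  0.05586989]
blue 87 [0.0898 0.0903 0.0908]
green 83 [0.0897 0.0902 0.0907]
yellow 77 [0.0897 0.0901 0.0906]
red 74 [0.0978 0.0982 0.0987]
```

View pics/top_end.png

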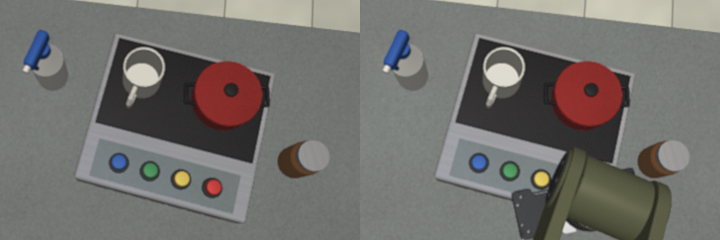

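The before/after view shows the pot, mug, spray bottle and jar where they began. The hand is clear, back over the front edge and raised. I'll hand the job in.

```bash
python3 -c "
from workcell import job; print(job.close_job())"
```

```text
the job is handed in; nothing more can be done
None
```

I pressed the green, blue and yellow keys fully down in that order with the shut fingertips, then withdrew the hand and handed the job in at about 10.8 s. The hand-in gives no verdict.

- **Keys:** my last depth check put the three pressed caps at about 90 mm and red at about 98 mm. That means the three are down by about 8 mm and red is still up.
- **Force:** the force at the end of each press read 6.7 to 8.2 N upward, with a sideways part of up to about 3.5 N, below the 20 N limit. I read it only at the end of each move, so I did not see the peaks.
- **Bystanders:** pot, mug, spray bottle and jar show no visible shift in the before/after top view. I judged that by eye and did not measure it.
- **Hand:** it ended at z = 0.217 m, with wrist force under 1 N.
- **Disagreements:** the two cameras differed by up to 3 mm on key positions, so I aimed at the average. Depth reads the raised caps about 1 mm lower than their stated 99 mm. No check failed.

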